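Hold a mineral slide flush on the sloped light box

TASK

Gently lower the open lid of the tilted light box until it is fully closed, and only then pick up the framed mineral slide that has a grip fin. Tilt it to the slope of the lid and hold it flush on the sprung window plate, centred, with its long side along the window's long side, pressing lightly; finish still gripping it there, without letting go. Do not shift the box or its tilt, and leave the other things alone.

Things in the scene. Friction and masses are not known exactly. Their poses are not given: they have to be found in the camera images.
- box: Light box: steel foot plate 150 (x) x 170 (y) x 10 mm, fixed to the table, with two cheeks 86 mm tall (pivot caps out to y = +-90 mm). Between them a grey open base 150 x 136 x 36 mm on a level pivot along y, 70 mm above the table, clamped at a slope of 0.15 to 0.40 rad (high at +x, low at -x) that differs each time and stays unless forced. Origin: centre of the foot's underside; z up.
- hinge (a point): Point on the lid's hinge axis, at the middle of the sloped base's high (+x) top edge, level with the base's rim. Fixed to the base: x axis up the slope, y axis along the hinge, z axis square to the base's rim, whatever the lid does.
- lid (a joint): Angle of the lid to the base, rad: 0 fully closed (lid on the base's rim, against a stop), grows as it opens, 1.5 at most. A stiff friction hinge: the lid stays where it is left and takes 2 to 5 N near its free edge to move. It can be closed by pushing on its outer face near that edge.
- window (a point): Centre of the window plate's face; moves with lid and plate. z: outward normal; y along the hinge; x towards the hinge. The lid is 150 (x) x 136 (y) x 8 mm, hinge axis in its underside. In its middle, 75 mm from the axis, a flat plate 62 (x) x 96 (y) mm with a white window 46 x 74 stands 6 mm proud of the lid on springs: sinks straight in by up to 5 mm, 2 N at first touch, 12 N fully in.
- lip (a point): Middle of the lid's free edge on its outer face, 150 mm from the hinge axis; axes like the window's. A finger lip 40 mm wide and 4 mm thick stands out 14 mm beyond this edge. Between the edge and the window plate the lid is bare for 44 mm.
- slide: The slide: flat bare-metal framed plate 54 (x) x 80 (y) x 5 mm with two small glass panes, about 80 g, and a ribbed grip fin standing square on its middle: 32 mm long in x, 12 mm thick in y, from the plate up to 45 mm above the underside. Lies flat on the table, fin up. Origin: centre of the underside; z up along the fin. Half a turn about z gives the same shape.
- limonite: Bystander, to be left alone: yellow-brown lump of mineral, 40x56x26 mm. Origin: centre of its underside.
- jasper: Bystander, to be left alone: brown lump of mineral, 26x30x18 mm. Origin: centre of its underside.
- torch: Bystander, to be left alone: small black hand torch lying down, 32x104x32 mm. Origin: centre of its underside.
- tape: Bystander, to be left alone: roll of blue tape lying flat, 52x52x28 mm. Origin: centre of its underside.
- magnifier: Bystander, to be left alone: magnifying lens with a black handle, lying flat, 62x148x9 mm. Origin: centre of its underside.
- charger: Bystander, to be left alone: black charger block, 42x62x30 mm. Origin: centre of its underside.

How it is judged:
By the outcome, as a careful person would: the job done as asked, in the order asked, and still so for the second after the job is handed in, while the arm keeps its last pose, push and grip.
It also fails if it takes over 58 s, if anything falls off the work surface, if the arm or the gripper's body presses on something with over 40 N, if the wrist force passes 120 N, or if a joint passes its speed limit or range.

ROBOT

A 6-joint arm with a two-finger parallel gripper is mounted at the origin on a cart in front of the work surface, level with it; the furniture and walls round the work are solid. World frame = base frame: x ahead of the robot, y to its left, z up, the work surface at z = 0. Lengths are in m, angles in rad, forces in N, time in s.
With the tool pointing down it reaches from about 0.375 to 0.975 m from the base axis. Payload 3.8 kg.
Tool frame: the origin (TCP) lies midway between the tips of the shut fingers; the grasp point (between the pads) lies 19 mm behind it; x points along the fingers, y is the direction in which the jaws open and shut, and the axes are right-handed (so a half turn about x gives the same grasp; the last joint's range is limited). The gripper opens to 88 mm and grips with 3 to 60 N. Pads are 18 mm wide; open, the fingers measure 123 mm over their backs; the gripper's body (75 mm by 187 mm) begins 45 mm behind the grasp point.
Start: joints at [1.278, 0.264, 1.604, -0, 1.274, -0.037], TCP at [0.171, 0.653, 0.239] pointing down, gripper open.
Joint ranges: [-2.63, 2.63], [-0.94, 2.18], [0.31, 2.57], [-1.31, 4.45], [0, 2.66], [-2.55, 2.55]. Speed limits (rad/s): [2.57, 2.57, 3.14, 3.14, 3.14, 3.14].

INTERFACE

Orientations are given as a rotation vector (axis times angle).
In Python, from cell import manip, inverse_kinematics, cams, order gives the robot as it stands. Calls block until the motion is done:
- manip.move_pose(position, orientation): joint-space move of the TCP to a pose.
- manip.move_linear(position, rate=0.15, rot=None): straight line of the TCP; rot=None keeps the orientation; rate is the mean speed in m/s.
- manip.set_joints(angles): joint-space move.
- manip.set_gripper(opening, force=None): finger opening in m; force is the grip in N (None keeps the last); returns when the fingers have stopped.
- manip.dwell(seconds).
- inverse_kinematics(position, orientation): joint angles nearest the present ones, or None.
- manip.state(): the state.
- cams.capture(name): name is "scene" or "top"; returns a dict with "image" (480x640x3 uint8, blue, green, red), "z_map" (480x640 float32, m along the optical axis (not along the pixel's ray), 0 where there is no reading), "intrinsics" (3x3 intrinsics, pixels), "position" and "orientation" of the camera in the world. Camera axes: x right, y down, z forward; pixel columns grow to the right and rows downward; lengths in m; the calibration is good to about 2 mm. A picture is of the moment at which its call begins.
A pose or a line that the arm cannot do raises manip.IKError and nothing moves.
- order.close_job(): hands the job in, once; it reports no verdict.
The state is a dict: "clock": time; "joint_pos": joint angles; "joint_velocities": joint speeds; "tau": joint torques, N m; "tool_pos": TCP position; "tcp_rot": TCP orientation; "contact_force": force on the tool from outside, world axes, zero at the start; "moment": the same for the moment, N m; "gripper_width": finger opening in m.
Only numpy, scipy, OpenCV 4.12 (cv2) and the standard library are available. Lean on these libraries where they do the work, as an engineer would, in place of code of your own. Each camera call takes 0.05 s, during which the arm holds its last target.

## Working session

There is one attempt and no reset: what is moved stays moved. The work goes in short steps, each a Python script; the robot and the scene stay as the last script left them, time stands still between calls to the robot, and variables do not carry over. Pictures are saved under pics/ and viewed, and the job is handed in when it is done.

```bash
mkdir -p pics; ls; cat > h.py <<'E'
import numpy as np, cv2
from scipy.spatial.transform import Rotation as R
from cell import manip, inverse_kinematics, cams, order
def cam(n):
    c=cams.capture(n); o=np.array(c["orientation"],float)
    c["R"]=o if o.shape==(3,3) else (R.from_rotvec(o).as_matrix() if o.size==3 else R.from_quat(o).as_matrix())
    return c
def cloud(c):
    z=c["z_map"]; K=np.array(c["intrinsics"]); v,u=np.mgrid[:z.shape[0],:z.shape[1]]
    p=np.stack([(u-K[0,2])/K[0,0]*z,(v-K[1,2])/K[1,1]*z,z],-1)
    w=p@c["R"].T+np.array(c["position"]); w[z<=0]=np.nan
    return w
E
python3 - <<'E'
from h import *
for n in("scene","top"):
    c=cam(n); cv2.imwrite(f"pics/{n}0.png",c["image"]); print(n,c["position"],c["orientation"],c["intrinsics"]); np.savez(f"{n}0.npz",im=c["image"],w=cloud(c))
s=manip.state();print({k:np.round(v,3) for k,v in s.items()})
E
```

```text
pics
scene [-0.31786527 -0.46262496  0.64891431] [-1.8568967   1.11026206 -0.65435253] [[517.25158143   0.         328.3180941 ]
 [  0.         517.25158143 232.32470686]
 [  0.           0.           1.        ]]
top [ 0.37848567 -0.01594124  1.15939784] [-2.14728929  2.17010675 -0.1888662 ] [[531.60462619   0.         320.51462472]
 [  0.         531.60462619 249.19431151]
 [  0.           0.           1.        ]]
{'clock': np.float64(0.1), 'joint_pos': array([ 1.278,  0.265,  1.605, -0.   ,  1.274, -0.037]), 'joint_velocities': array([ 0.   ,  0.001, -0.003,  0.002, -0.002,  0.   ]), 'tau': array([-0.0000e+00, -5.0362e+01, -3.5807e+01,  7.3000e-02,  2.3000e-02,
       -0.0000e+00]), 'tool_pos': array([0.171, 0.652, 0.238]), 'tcp_rot': array([ 0.199,  1.562, -0.202]), 'contact_force': array([ 0.694, -0.458, -0.153]), 'moment': array([ 0.027, -0.02 , -0.006]), 'gripper_width': np.float64(0.088)}
```

View pics/scene0.png

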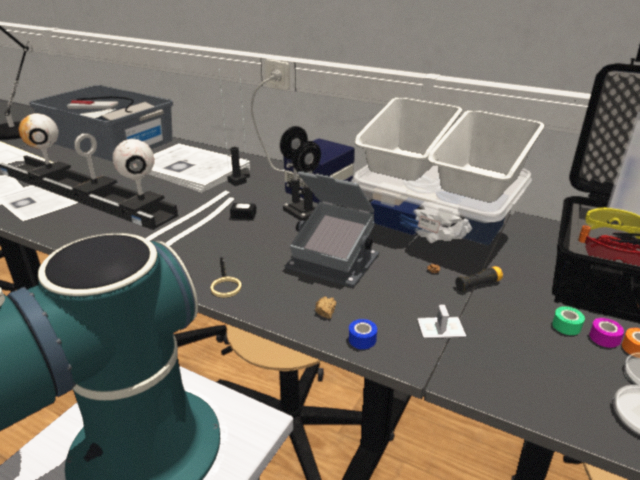

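View pics/top0.png

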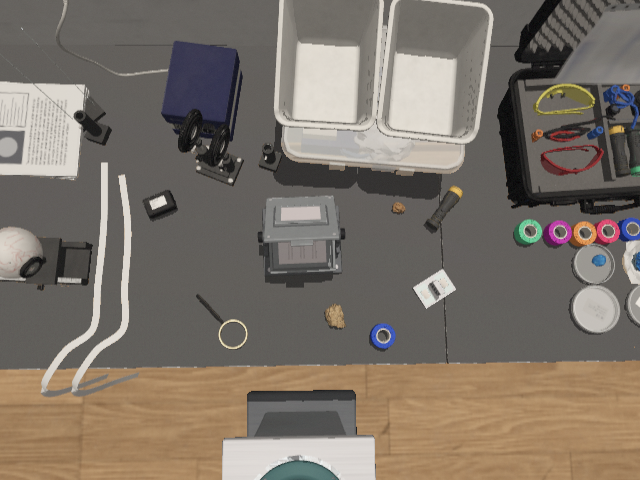

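The scene view shows the box at about (333,240) with its lid up, and the slide at (441,325). In the top view the box is at (301,235) and the slide at (434,289). Next I measure them from the depth.

```bash
python3 - <<'E'
from h import *
t=np.load("top0.npz");w=t["w"];im=t["im"]
for (u,v) in [(301,205),(301,214),(301,230),(301,236),(301,250),(301,262),(301,268),(301,274),(264,236),(342,236),(280,270),(335,270),(434,289),(420,300),(300,320)]:
    print((u,v),np.round(w[v,u],4),im[v,u])
s=np.load("scene0.npz");w=s["w"];im=s["im"]
print('scene')
for (u,v) in [(335,185),(350,190),(330,205),(325,230),(330,240),(310,250),(325,262),(360,240),(441,325),(425,330),(460,328),(445,312)]:
    print((u,v),np.round(w[v,u],4),im[v,u])
for n,x0,y0,x1,y1 in[("top",240,180,360,290),("top",400,260,470,320),("scene",270,160,400,300),("scene",405,290,480,350)]:
    im=np.load(n+"0.npz")["im"][y0:y1,x0:x1]
    cv2.imwrite(f"pics/c_{n}_{x0}.png",cv2.resize(im,None,fx=5,fy=5) if im.shape[1]<140 else im)
E
```

```text
(301, 205) [ 0.6168 -0.009   0.1373] [133 135 135]
(301, 214) [ 0.5902 -0.0092  0.1768] [189 192 202]
(301, 230) [ 0.554  -0.0091  0.2066] [129 132 132]
(301, 236) [ 0.5414 -0.0091  0.2159] [129 131 131]
(301, 250) [ 0.5393 -0.0078  0.055 ] [119 121 128]
(301, 262) [ 0.5156 -0.0075  0.042 ] [119 122 128]
(301, 268) [ 0.5023 -0.0074  0.0466] [66 67 67]
(301, 274) [ 0.4937 -0.007   0.0059] [49 50 50]
(264, 236) [0.5422 0.0574 0.2142] [123 125 124]
(342, 236) [ 0.5642 -0.0927  0.0797] [29 29 32]
(280, 270) [0.4967 0.0359 0.0632] [70 72 71]
(335, 270) [ 0.4956 -0.078   0.0634] [117 119 118]
(434, 289) [ 0.4567 -0.2925  0.0241] [51 50 50]
(420, 300) [ 0.4344 -0.2652  0.006 ] [69 71 73]
(300, 320) [ 0.3945 -0.0041  0.0004] [91 96 98]
scene
(335, 185) [ 0.5447 -0.0262  0.2043] [65 64 63]
(350, 190) [ 0.5505 -0.0578  0.1979] [62 64 63]
(330, 205) [0.6286 0.0282 0.1078] [82 84 82]
(325, 230) [0.5786 0.0141 0.0702] [130 132 142]
(330, 240) [ 0.5535 -0.0119  0.0645] [125 127 138]
(310, 250) [0.4931 0.0044 0.0665] [88 90 91]
(325, 262) [ 0.4958 -0.0305  0.0455] [74 73 72]
(360, 240) [ 0.5628 -0.0799  0.0792] [79 78 80]
(441, 325) [ 0.4437 -0.3035  0.0217] [109 112 115]
(425, 330) [ 0.4359 -0.2769  0.0047] [244 248 244]
(460, 328) [ 0.4728 -0.3336  0.0051] [246 249 246]
(445, 312) [ 0.4542 -0.3049  0.0455] [240 242 244]
```

```bash
python3 - <<'E'
import cv2
a=[cv2.resize(cv2.imread(f"pics/c_{n}.png"),(400,300)) for n in("top_240","top_400","scene_270","scene_405")]
cv2.imwrite("pics/m.png",cv2.vconcat([cv2.hconcat(a[:2]),cv2.hconcat(a[2:])]))
E
```

```text
(no output)
```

View pics/m.png

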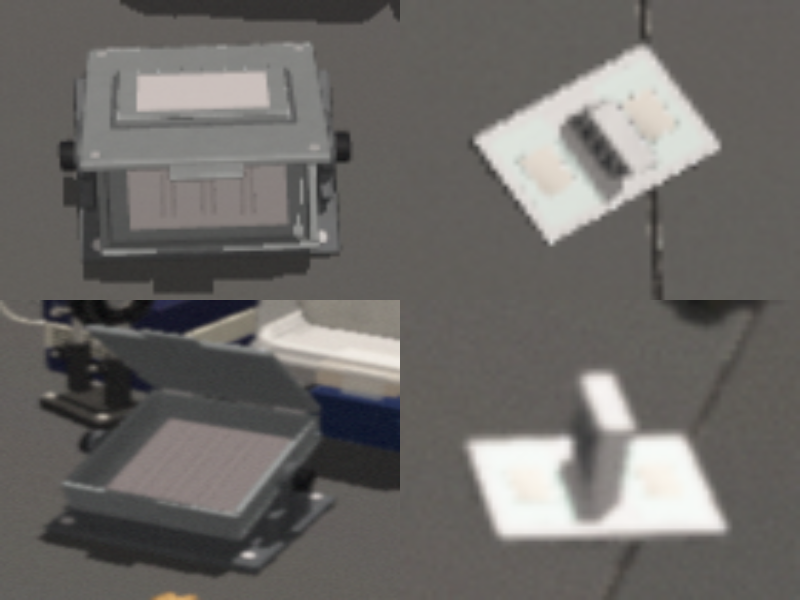

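```bash
python3 - <<'E'
from h import *
t=np.load("top0.npz");w=t["w"]
def plane(P,tol=0.002,it=300):
    rng=np.random.default_rng(0);best=None
    for _ in range(it):
        a=P[rng.choice(len(P),3,False)];n=np.cross(a[1]-a[0],a[2]-a[0]);l=np.linalg.norm(n)
        if l<1e-9: continue
        n/=l;m=abs((P-a[0])@n)<tol
        if best is None or m.sum()>best.sum():best=m
    c=P[best].mean(0);n=np.linalg.svd(P[best]-c)[2][2];n*=np.sign(n[2]);return n,c,best
sub=w[185:285,245:355].reshape(-1,3)
P=sub[(sub[:,2]>0.115)&(sub[:,2]<0.3)]
n,c,m=plane(P);print("lid outer",n,c,m.sum(),len(P),"tilt",np.arctan2(-n[0],n[2]))
L=P[m];h,res=cv2.minAreaRect((np.stack([L@np.array([0,1,0]),L@np.cross([0,1,0],n)],1)).astype(np.float32)),0
print(h)
d=(P-c)@n;print("proud",np.median(d[(d>.003)&(d<.009)]), (d>.003).sum(), "centre",P[(d>.003)&(d<.009)].mean(0))
# base rim / floor
Q=sub[(sub[:,2]<0.112)&(sub[:,2]>0.025)&(np.abs(sub[:,1]+.008)<.075)]
n2,c2,m2=plane(Q,.0015);print("base",n2,c2,m2.sum(),len(Q),np.arctan2(-n2[0],n2[2]))
d=(Q-c2)@n2;print(np.histogram(d,bins=np.arange(-.06,.08,.005)))
# scene view too
w2=np.load("scene0.npz")["w"][165:300,280:390].reshape(-1,3)
S=w2[(w2[:,0]<.68)&(abs(w2[:,1]+.008)<.075)&(w2[:,0]>.46)&(w2[:,2]>.03)]
Pl=S[S[:,2]>.125];n3,c3,m3=plane(Pl);print("lid inner",n3,c3,m3.sum(),len(Pl),np.arctan2(-n3[0],n3[2]))
Qb=S[S[:,2]<.12];n4,c4,m4=plane(Qb,.0015);print("base scene",n4,c4,m4.sum(),len(Qb),np.arctan2(-n4[0],n4[2]))
d=(Qb-c4)@n4;print(np.histogram(d,bins=np.arange(-.02,.05,.003)))
R_=Qb[(d>.015)];print("rim pts",len(R_),R_.min(0),R_.max(0))
# foot
F=w[180:295,240:360].reshape(-1,3);F=F[(F[:,2]>.006)&(F[:,2]<.014)];print("foot",len(F),F.min(0),F.max(0),cv2.minAreaRect(F[:,:2].astype(np.float32)))
E
```

```text
lid outer [0.72127176 0.02387753 0.6922405 ] [ 0.57883017 -0.00809523  0.17892631] 1976 3277 tilt -0.8059336611955739
((-0.008013743907213211, 0.27749019861221313), (0.16349062323570251, 0.13535243272781372), 88.70162200927734)
proud 0.00609936606882788 933 centre [ 0.58978815 -0.00743688  0.17620357]
base [-0.3299111   0.00148451  0.94401084] [ 0.52783138 -0.00921976  0.0467304 ] 593 2005 0.3362097892107585
(array([  0,   0,   0,   0,   0,   0,   6,   5,   6,  12,  45, 545, 704,
       190,  50,  38,  64, 269,  71,   0,   0,   0,   0,   0,   0,   0,
         0,   0]), array([-6.00000000e-02, -5.50000000e-02, -5.00000000e-02, -4.50000000e-02,
       -4.00000000e-02, -3.50000000e-02, -3.00000000e-02, -2.50000000e-02,
       -2.00000000e-02, -1.50000000e-02, -1.00000000e-02, -5.00000000e-03,
       -2.77555756e-17,  5.00000000e-03,  1.00000000e-02,  1.50000000e-02,
        2.00000000e-02,  2.50000000e-02,  3.00000000e-02,  3.50000000e-02,
        4.00000000e-02,  4.50000000e-02,  5.00000000e-02,  5.50000000e-02,
        6.00000000e-02,  6.50000000e-02,  7.00000000e-02,  7.50000000e-02,
[... 172 characters left out ...]
073  0.94813921] [ 0.57179692 -0.01100988  0.06170249] 862 3962 0.3234565945598145
(array([  0,   0,   1,  14, 114, 411, 874, 516, 344, 262, 152, 151, 154,
       185, 236, 335, 148,  35,  24,   6,   0,   0,   0]), array([-0.02 , -0.017, -0.014, -0.011, -0.008, -0.005, -0.002,  0.001,
        0.004,  0.007,  0.01 ,  0.013,  0.016,  0.019,  0.022,  0.025,
        0.028,  0.031,  0.034,  0.037,  0.04 ,  0.043,  0.046,  0.049]))
rim pts 1177 [ 0.48717013 -0.08271623  0.05157937] [0.63998147 0.0664977  0.11986067]
foot 492 [ 0.45087231 -0.13475457  0.00601224] [0.70495403 0.12560305 0.01398659] ((0.575713038444519, -0.0055701881647109985), (0.2599533498287201, 0.2531128227710724), 88.4111328125)
```

Lid plane fit: 163 × 135 mm, which matches 150+14 by 136, and the window plate stands 6.1 mm proud. The slope is about 0.33 rad and the lid angle about 1.14 rad. Next come the slide pose and the reachability of the closing arc.

```bash
cat >> h.py <<'E'
def ray_plane(c,uv,z):
    K=np.array(c["intrinsics"]); uv=np.atleast_2d(uv).astype(float)
    d=np.c_[(uv[:,0]-K[0,2])/K[0,0],(uv[:,1]-K[1,2])/K[1,1],np.ones(len(uv))]@c["R"].T
    o=np.array(c["position"]); return o+d*((z-o[2])/d[:,2])[:,None]
def tool(n,y):
    x=-np.array(n,float);x/=np.linalg.norm(x);y=np.array(y,float);y-=x*(y@x);y/=np.linalg.norm(y)
    return R.from_matrix(np.stack([x,y,np.cross(x,y)],1))
# lid model from fits
YAW=0.033
ny=np.array([-np.sin(YAW),np.cos(YAW),0]); ex=np.array([np.cos(YAW),np.sin(YAW),0])
E
python3 - <<'E'
from h import *
for n,roi in(("top",(400,255,475,325)),("scene",(405,290,480,350))):
    c=cam(n);im=c["image"];m=np.zeros(im.shape[:2],np.uint8);u0,v0,u1,v1=roi
    m[v0:v1,u0:u1]=(im[v0:v1,u0:u1].min(2)>150)*255
    m=cv2.morphologyEx(m,cv2.MORPH_CLOSE,np.ones((9,9)))
    cs=max(cv2.findContours(m,0,1)[0],key=cv2.contourArea)[:,0]
    p=ray_plane(c,cs,0.005)[:,:2]
    if n=="scene":
        # contour incl. fin: drop points projecting beyond
        pass
    r=cv2.minAreaRect((p*1000).astype(np.float32));print(n,r,cv2.contourArea((p*1000).astype(np.float32)));print(cv2.boxPoints(r))
    W=cloud(c);f=W[v0:v1,u0:u1].reshape(-1,3);T=f[(f[:,2]>.041)&(f[:,2]<.05)];print("fin top",len(T),T.mean(0),cv2.minAreaRect((T[:,:2]*1000).astype(np.float32)))
# arc reach
hN=np.array([0.7213,0,0.6922])
P=np.load("top0.npz")["w"][185:285,245:355].reshape(-1,3);P=P[P[:,2]>.115]
n=np.array([0.72127,0.02388,0.69224]);n/=np.linalg.norm(n);c0=np.array([0.57883,-0.00810,0.17893])
s=np.cross(ny,n);L=P[abs((P-c0)@n)<.003]
ss=(L-c0)@s;yy=(L-c0)@ny;print("s",np.percentile(ss,[0,.5,99.5,100]),"y",np.percentile(yy,[0,.5,99.5,100]))
E
```

```text
top ((460.2803649902344, -297.360595703125), (54.473793029785156, 79.52543640136719), 31.142356872558594) 4102.448782425374
[[ 416.4048  -277.41428]
 [ 457.53265 -345.4789 ]
 [ 504.15594 -317.30692]
 [ 463.02808 -249.24228]]
fin top 85 [ 0.45951356 -0.29685342  0.04492534] ((459.437255859375, -297.2689514160156), (31.04482650756836, 12.414715766906738), 32.78997802734375)
scene ((476.5054016113281, -290.06591796875), (96.97887420654297, 81.58213806152344), 31.562904357910156) 4219.731467970647
[[ 413.83777 -280.69028]
 [ 456.54065 -350.20364]
 [ 539.17303 -299.44156]
 [ 496.47015 -229.92819]]
fin top 84 [ 0.45701868 -0.30110094  0.0447958 ] ((458.5581359863281, -300.637939453125), (32.18498992919922, 12.118406295776367), 30.005464553833008)
s [-0.07687861 -0.07254109  0.08612845  0.08763073] y [-0.06780073 -0.06708856  0.06713583  0.06793203]
```

```bash
cat >> h.py <<'E'
n0=np.array([0.72127,0.02388,0.69224]);n0/=np.linalg.norm(n0);c0=np.array([0.57883,-0.00810,0.17893])
s0=np.cross(ny,n0); HINGE=c0+s0*.0873-n0*.008
def nrm(a): return ex*np.sin(a)+np.array([0,0,1])*np.cos(a)      # a = lid face tilt towards +x
def dwn(a): return -ex*np.cos(a)+np.array([0,0,1])*np.sin(a)     # from hinge towards free edge
def tip(a,r=.130,gap=0.): return HINGE+r*dwn(a)+(.008+gap)*nrm(a)
E
python3 - <<'E'
from h import *
print(HINGE)
for sg in(1,-1):
  for a in(.81,.5,.2,-.1,-.33):
    for cap in(.85,.6,.4,.2,0):
      if abs(a)<cap-.25 : continue
      t=np.clip(a,-cap,cap);q=inverse_kinematics(tip(a,gap=.03),tool(nrm(t),sg*ny).as_rotvec())
      print(sg,a,cap,None if q is None else np.round(q,2))
w=np.load("top0.npz")["w"];m=(w[...,0]>.6)&(w[...,0]<.85)&(abs(w[...,1])<.2)&(w[...,2]>.2)
v,u=np.nonzero(m);P=w[m];print(len(P),P.min(0),P.max(0))
E
```

```text
[ 0.63345957 -0.00629712  0.1103906 ]
1 0.81 0.85 [-0.03  0.6   1.34 -0.05  2.01 -1.64]
1 0.81 0.6 [-0.04  0.47  1.45 -0.04  1.82 -1.64]
1 0.81 0.4 [-0.04  0.34  1.57 -0.03  1.63 -1.64]
1 0.81 0.2 [-0.05  0.21  1.7  -0.02  1.43 -1.65]
1 0.81 0 [-0.06  0.07  1.84 -0.    1.23 -1.66]
1 0.5 0.6 [-0.04  0.36  1.62 -0.04  1.66 -1.64]
1 0.5 0.4 [-0.04  0.3   1.68 -0.03  1.57 -1.64]
1 0.5 0.2 [-0.05  0.16  1.8  -0.02  1.38 -1.65]
1 0.5 0 [-0.06  0.03  1.93 -0.    1.18 -1.67]
1 0.2 0.4 [-0.06  0.14  1.88 -0.02  1.31 -1.65]
1 0.2 0.2 [-0.06  0.14  1.88 -0.02  1.31 -1.65]
1 0.2 0 [-0.07  0.01  2.02 -0.    1.12 -1.67]
1 -0.1 0.2 [-0.08 -0.04  2.15  0.01  0.94 -1.69]
1 -0.1 0 [-0.07  0.02  2.08 -0.    1.04 -1.67]
1 -0.33 0.4 [-0.1  -0.14  2.33  0.07  0.62 -1.76]
1 -0.33 0.2 [-0.09 -0.07  2.25  0.03  0.76 -1.71]
1 -0.33 0 [-0.07  0.06  2.11 -0.    0.98 -1.68]
-1 0.81 0.85 [-0.03  0.6   1.34 -0.05  2.01  1.51]
-1 0.81 0.6 [-0.04  0.47  1.45 -0.04  1.82  1.5 ]
-1 0.81 0.4 [-0.04  0.34  1.57 -0.03  1.63  1.5 ]
-1 0.81 0.2 [-0.05  0.21  1.7  -0.02  1.43  1.49]
-1 0.81 0 [-0.06  0.07  1.84 -0.    1.23  1.48]
-1 0.5 0.6 [-0.04  0.36  1.62 -0.04  1.66  1.5 ]
-1 0.5 0.4 [-0.04  0.3   1.68 -0.03  1.57  1.5 ]
-1 0.5 0.2 [-0.05  0.16  1.8  -0.02  1.38  1.49]
-1 0.5 0 [-0.06  0.03  1.93 -0.    1.18  1.47]
-1 0.2 0.4 [-0.06  0.14  1.88 -0.02  1.31  1.49]
-1 0.2 0.2 [-0.06  0.14  1.88 -0.02  1.31  1.49]
-1 0.2 0 [-0.07  0.01  2.02 -0.    1.12  1.47]
-1 -0.1 0.2 [-0.08 -0.04  2.15  0.01  0.94  1.45]
-1 -0.1 0 [-0.07  0.02  2.08 -0.    1.04  1.47]
-1 -0.33 0.4 [-0.1  -0.14  2.33  0.07  0.62  1.38]
-1 -0.33 0.2 [-0.09 -0.07  2.25  0.03  0.76  1.43]
-1 -0.33 0 [-0.07  0.06  2.11 -0.    0.98  1.47]
3325 [ 0.70026141 -0.19997755  0.20000431] [0.84993142 0.19998623 0.25195844]
```

```bash
python3 - <<'E'
from h import *
print(manip.state()["clock"])
T=lambda a:tool(nrm(np.clip(a,-.33,.5)),-ny).as_rotvec()
manip.move_pose([.45,.2,.40],tool([0,0,1],-ny).as_rotvec())
manip.set_gripper(0.0,20)
manip.move_pose(tip(.81,gap=.10),T(.81))
manip.move_linear(tip(.81,gap=.02),rate=.12)
s=manip.state();print(s["clock"],s["tool_pos"],s["contact_force"],s["gripper_width"])
c=cam("scene");cv2.imwrite("pics/s1.png",c["image"][100:340,200:520])
E
```

```text
0.2
5.4667 [ 0.5647476  -0.00815699  0.2250779 ] [0.27776487 0.00518735 0.20583557] 0.0005139612330027813
```

View pics/s1.png

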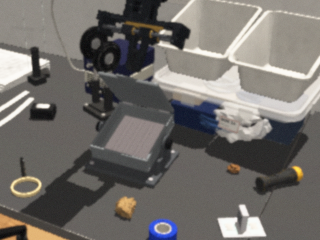

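The gripper is behind the lid at (145,80) in the crop and clear of it. Now I push along the arc.

```bash
python3 - <<'E'
from h import *
T=lambda a:tool(nrm(np.clip(a,-.33,.5)),-ny).as_rotvec()
manip.move_linear(tip(.81,gap=.004),rate=.05)
a=.81;log=[];f0=manip.state()["contact_force"]
while a>-.345:
    near=a<-.22
    a-=.012 if near else .05
    manip.move_linear(tip(a),rate=.03 if near else .06,rot=T(a))
    s=manip.state();fn=(s["contact_force"]-f0)@nrm(a);log.append((round(a,3),round(float(fn),1)))
    if fn>9: break
print(log);s=manip.state();print(s["clock"],s["tool_pos"],s["contact_force"],tip(a))
E
```

```text
[(0.76, 0.3), (0.71, 0.5), (0.66, 0.2), (0.61, 0.5), (0.56, 0.2), (0.51, 1.0), (0.46, 0.5), (0.41, -1.0), (0.36, 0.8), (0.31, -0.1), (0.26, 0.0), (0.21, -0.9), (0.16, -0.1), (0.11, 0.2), (0.06, -0.7), (0.01, -0.3), (-0.04, -0.1), (-0.09, 0.2), (-0.14, 0.1), (-0.19, -0.7), (-0.24, -0.6), (-0.252, -0.3), (-0.264, -0.4), (-0.276, 0.0), (-0.288, -0.8), (-0.3, -0.6), (-0.312, 1.5), (-0.324, 21.1)]
13.225 [ 0.50820033 -0.01052015  0.07845071] [-1.09882635e+01 -6.82639305e-03  1.91959038e+01] [ 0.50774513 -0.01044721  0.07658743]
```

```bash
python3 - <<'E'
from h import *
manip.move_linear(tip(-.324,gap=.05),rate=.1)
manip.move_pose([.46,-.15,.30],tool([0,0,1],-ny).as_rotvec())
manip.set_gripper(.05,20)
for n,r in(("scene",(100,340,200,520)),("top",(170,300,220,380))):
    c=cam(n);np.savez(f"{n}1.npz",im=c["image"],w=cloud(c),K=c["intrinsics"],Rm=c["R"],p=c["position"])
    cv2.imwrite(f"pics/{n}2.png",cv2.resize(c["image"][r[0]:r[1],r[2]:r[3]],(640,480)))
s=manip.state();print(s["clock"],s["contact_force"])
E
```

```text
15.7333 [-0.34625028  1.27507578 -0.67655148]
```

View pics/scene2.png

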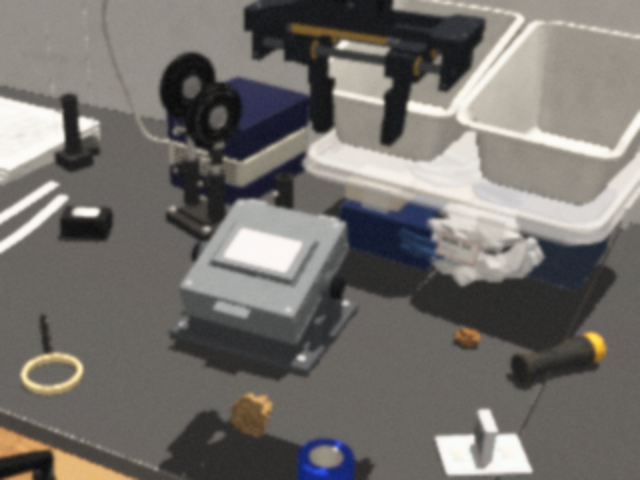

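View pics/top2.png

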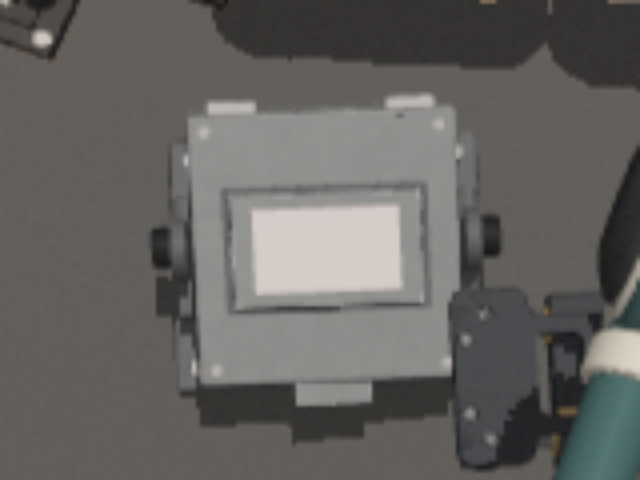

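The lid is down in both views: scene crop (265,260), top crop with the window at (327,250). Next I measure the closed lid plane and the window centre.

```bash
cat >> h.py <<'E'
def plane(P,tol=0.0015,it=300):
    rng=np.random.default_rng(0);best=None
    for _ in range(it):
        a=P[rng.choice(len(P),3,False)];n=np.cross(a[1]-a[0],a[2]-a[0]);l=np.linalg.norm(n)
        if l<1e-9: continue
        n/=l;m=abs((P-a[0])@n)<tol
        if best is None or m.sum()>best.sum():best=m
    c=P[best].mean(0);n=np.linalg.svd(P[best]-c)[2][2];n*=np.sign(n[2]);return n,c,best
E
python3 - <<'E'
from h import *
for N,roi in(("top",(262,195,340,285)),("scene",(285,190,385,275))):
    d=np.load(N+"1.npz");w=d["w"];im=d["im"];u0,v0,u1,v1=roi
    P=w[v0:v1,u0:u1].reshape(-1,3);P=P[(P[:,2]>.045)&(P[:,2]<.16)&(abs(P[:,1]+.008)<.066)&(P[:,0]<.66)]
    n,c,m=plane(P,.0015);print(N,"lid n",n.round(4),"slope",-np.arctan2(n[0],n[2]),"c",c.round(4),m.sum(),len(P),"hinge check", (HINGE-c)@n)
    dd=(P-c)@n;k=(dd>.004)&(dd<.009);print(" plate",k.sum(),np.median(dd[k]))
    n2,c2,m2=plane(P[k],.001);print(" plate n",n2.round(4),"slope",-np.arctan2(n2[0],n2[2]))
    # lid edge yaw
    L=P[m];s=np.cross(ny,n);r=cv2.minAreaRect((np.c_[(L-c)@ny,(L-c)@s]*1000).astype(np.float32));print(" rect",r)
    # white window
    g=np.zeros(im.shape[:2],np.uint8);g[v0:v1,u0:u1]=(im[v0:v1,u0:u1].min(2)>(180))*255
    ct=max(cv2.findContours(g,0,1)[0],key=cv2.contourArea)[:,0].astype(float)
    K=d["K"];D=np.c_[(ct[:,0]-K[0,2])/K[0,0],(ct[:,1]-K[1,2])/K[1,1],np.ones(len(ct))]@d["Rm"].T
    q0=c+n*.006;pts=d["p"]+D*(((q0-d["p"])@n)/(D@n))[:,None]
    r=cv2.minAreaRect((np.c_[(pts-q0)@ny,(pts-q0)@s]*1000).astype(np.float32))
    ctr=q0+ny*r[0][0]/1000+s*r[0][1]/1000;print(" window",r,ctr.round(4))
    print(" predicted", (HINGE+.075*(dwn(np.arctan2(n[0],n[2])))+.014*n).round(4))
E
```

```text
top lid n [-0.2979 -0.0148  0.9545] slope 0.30253435280859886 c [ 0.5619 -0.0079  0.0954] 1839 4978 hinge check -0.007050905592480943
 plate 1203 0.006275585969184959
 plate n [-0.3118 -0.0135  0.9501] slope 0.3170914299200709
 rect ((0.2533760070800781, -5.04241943359375), (131.45755004882812, 167.7053680419922), 1.66342294216156)
 window ((-0.6912651062011719, -1.393289566040039), (73.34204864501953, 45.43155288696289), 0.005891567561775446) [ 0.5588 -0.0088  0.1007]
 predicted [ 0.5577 -0.0089  0.1014]
scene lid n [-0.2948 -0.0076  0.9555] slope 0.2992305669459962 c [ 0.5513 -0.0104  0.0919] 1290 3267 hinge check -0.006607554856156097
 plate 814 0.006156809569605198
 plate n [-0.3075 -0.014   0.9514] slope 0.3126140733426751
 rect ((-0.14715576171875, 3.81854248046875), (163.9083251953125, 131.592041015625), 89.8188247680664)
 window ((-0.09116744995117188, 10.46849250793457), (82.0021743774414, 53.368953704833984), 0.9247519969940186) [ 0.5595 -0.0102  0.1007]
 predicted [ 0.5577 -0.0088  0.1017]
```

```bash
python3 - <<'E'
from h import *
W0=np.array([.559,-.0092,.101])
for a in(-.31,):
  for N in("top","scene"):
    P=np.load(N+"1.npz")["w"].reshape(-1,3);P=P[np.isfinite(P).all(1)]
    n=nrm(a);u=-dwn(a)
    x=(P-W0)@u;y=(P-W0)@ny;z=(P-W0)@n
    pl=(abs(x)<.028)&(abs(y)<.045)&(abs(z)<.004)
    ld=(abs(x)<.072)&(abs(y)<.063)&((abs(x)>.035)|(abs(y)>.052))&(abs(z+.006)<.004)
    for k,nm in((pl,"plate"),(ld,"lid")):
        A=np.c_[x[k],y[k],np.ones(k.sum())];co=np.linalg.lstsq(A,z[k],rcond=None)[0];print(N,nm,k.sum(),"slope x",-a+co[0],"y",co[1],"z",co[2]*1000,"mm sd",np.std(z[k]-A@co)*1000)
for o in(1,-1):
    yaw=np.deg2rad(31.3);ys=o*np.array([-np.sin(yaw),np.cos(yaw),0]);
    print(inverse_kinematics([.4595,-.298,.010],tool([0,0,1],ys).as_rotvec()), inverse_kinematics(W0,tool(nrm(-.31),o*ny).as_rotvec()))
E
```

```text
top plate 1167 slope x 0.30304764558789793 y -8.885051022127341e-05 z 0.01691351006943718 mm sd 1.7717764885961205
top lid 2467 slope x 0.3051001580231886 y 0.00012293685886538737 z -6.122330970547383 mm sd 1.7318973851513204
scene plate 728 slope x 0.3029068171444288 y -0.005415228605865261 z -0.21939085980144282 mm sd 1.4430267829391463
scene lid 1583 slope x 0.3037378567591804 y -0.0013127761368518153 z -6.216717474280588 mm sd 1.4259453359551444
None [-8.24256148e-02  2.05998976e-03  2.20761080e+00  6.01072335e-02
  6.24713454e-01 -1.72954027e+00]
[-6.20822722e-01  2.77741572e-01  2.05997148e+00 -4.44089210e-16
  8.03879600e-01  4.03685549e-01] [-8.24256148e-02  2.05998976e-03  2.20761080e+00  6.01072335e-02
  6.24713454e-01  1.41205239e+00]
```

```bash
python3 - <<'E'
from h import *
for a in(-.304,):
  n=nrm(a);u=-dwn(a);H=HINGE
  for N in("top0","scene0"):
    P=np.load(N+".npz")["w"].reshape(-1,3);P=P[np.isfinite(P).all(1)]
    x=(P-H)@u;y=(P-H)@ny;z=(P-H)@n
    for nm,k in(("rim",(x<-.004)&(x>-.148)&(abs(y)<.067)&(abs(z)<.004)),("floor",(x<-.02)&(x>-.13)&(abs(y)<.05)&(z<-.015)&(z>-.045))):
        if k.sum()<20: print(N,nm,k.sum());continue
        A=np.c_[x[k],y[k],np.ones(k.sum())];co=np.linalg.lstsq(A,z[k],rcond=None)[0]
        print(N,nm,k.sum(),"slope",.304+co[0],co[1],"z",co[2]*1000,np.std(z[k]-A@co)*1000,x[k].min(),x[k].max())
E
```

```text
top0 rim 273 slope 0.2972038765805021 -0.0032391994899142783 z -1.6106316326014294 1.6619878926835594 -0.14796390620354985 -0.08441287490071978
top0 floor 823 slope 0.33692936014467145 -0.004179685230946861 z -22.79598066820297 3.1558032912346365 -0.1299041765950524 -0.08762033916410925
scene0 rim 290 slope 0.30533923387666373 0.0002107485454450348 z -1.3681557258935957 1.4217014710372895 -0.14795019115642039 -0.004017645340448548
scene0 floor 1452 slope 0.295427766800835 -0.008057123948698019 z -27.113715838255814 3.068790140049229 -0.12801925367710063 -0.020185848634670208
```

Rim slope before closing was 0.305 and the lid slope is now 0.304, so the lid is fully closed. Now the pick.

```bash
python3 - <<'E'
from h import *
yaw=np.deg2rad(31.3);ys=-np.array([-np.sin(yaw),np.cos(yaw),0]);o=tool([0,0,1],ys).as_rotvec()
p=np.array([.459,-.2985,.011])
manip.move_pose(p+[0,0,.08],o)
manip.move_linear(p,rate=.08)
print(manip.state()["contact_force"])
manip.set_gripper(0.0,30)
s=manip.state();print(s["clock"],s["tool_pos"],s["gripper_width"],s["contact_force"])
manip.move_linear(p+[0,0,.12],rate=.12)
manip.move_pose([.50,-.10,.22],tool(nrm(-.304),-ny).as_rotvec())
n=nrm(-.304);W0=np.array([.559,-.0092,.101])
manip.move_linear(W0+n*(.011+.025),rate=.15)
s=manip.state();print(s["clock"],s["tool_pos"],W0+n*.036,s["gripper_width"],s["contact_force"])
for nn,r in(("scene",(150,300,260,460)),("top",(170,300,220,380))):
    c=cam(nn);np.savez(f"{nn}2.npz",im=c["image"],w=cloud(c),K=c["intrinsics"],Rm=c["R"],p=c["position"])
    cv2.imwrite(f"pics/{nn}3.png",cv2.resize(c["image"][r[0]:r[1],r[2]:r[3]],(800,600)))
E
```

```text
[-1.01192416  0.46233914 -0.46284432]
18.55 [ 0.45904205 -0.2985629   0.01110434] 0.011444935093862837 [ 0.23943361 -0.35650521  0.87045634]
21.6167 [ 0.54854111 -0.01001019  0.13574271] [ 0.54822966 -0.00955555  0.13534928] 0.011747506902047853 [ 0.16882979 -0.60770579 -0.38379369]
```

View pics/scene3.png

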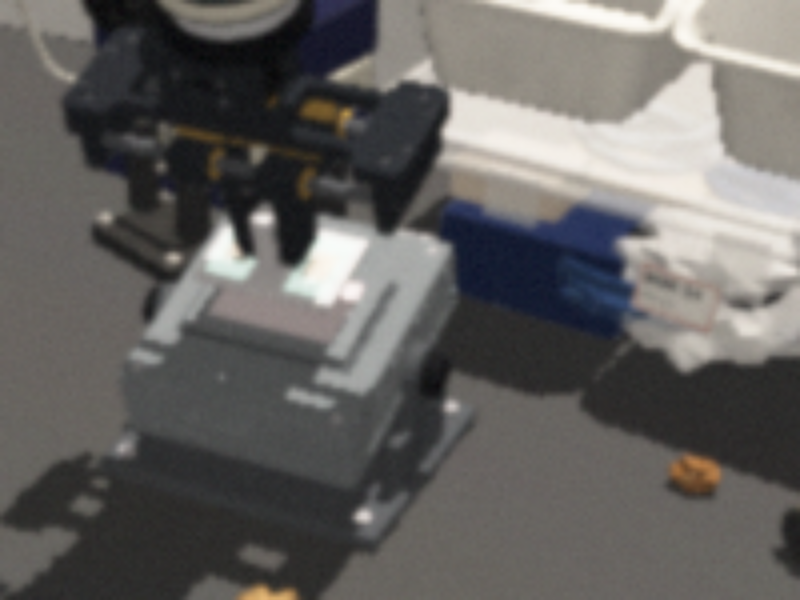

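View pics/top3.png

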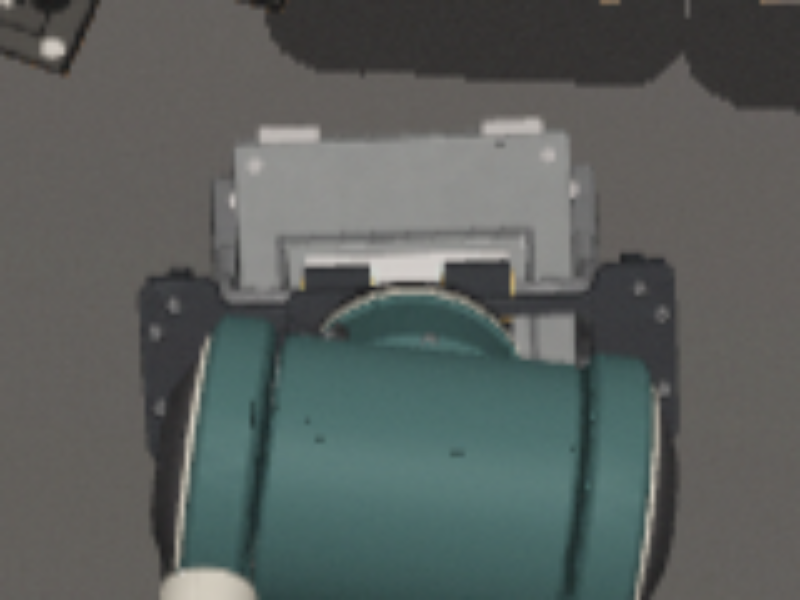

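The scene crop shows the slide, held at (285,260), hovering above the window. The arm hides it from the top camera. I measure the slide's plane and edges in the hand from the scene depth.

```bash
cat > meas.py <<'E'
from h import *
W0=np.array([.559,-.0092,.101]);n=nrm(-.304);u=-dwn(-.304)
def meas(d,off):
    P=d["w"].reshape(-1,3);I=d["im"].reshape(-1,3);k=np.isfinite(P).all(1);P=P[k];I=I[k]
    x=(P-W0)@u;y=(P-W0)@ny;z=(P-W0)@n
    k=(abs(x)<.04)&(abs(y)<.055)&(abs(z-off-.005)<.006)&(I.min(1)>140)
    A=np.c_[x[k],y[k],np.ones(k.sum())];co=np.linalg.lstsq(A,z[k],rcond=None)[0]
    print("n",k.sum(),"tilt x,y",co[:2].round(4),"top z at centre mm",co[2]*1000,"sd",np.std(z[k]-A@co)*1000)
    # contour cast on slide top plane
    im=d["im"];K=d["K"]
    v,uu=np.mgrid[:480,:640];D=np.stack([(uu-K[0,2])/K[0,0],(v-K[1,2])/K[1,1],np.ones_like(v,float)],-1)@d["Rm"].T
    q=W0+n*(off+.005);pt=d["p"]+D*(((q-d["p"])@n)/(D@n))[...,None]
    X=(pt-W0)@u;Y=(pt-W0)@ny
    g=((im.min(2)>140)&(abs(X)<.045)&(abs(Y)<.06)).astype(np.uint8)
    nn,lab,st,_=cv2.connectedComponentsWithStats(g)
    m=np.isin(lab,[i for i in range(1,nn) if st[i,4]>15])
    print("X mm",np.percentile(X[m],[0,1,99,100])*1000,"Y",np.percentile(Y[m],[0,1,99,100])*1000)
    # near edge/far edge by columns
    for y0 in(-.035,-.03,-.025,-.02,-.015,.015,.02,.025,.03,.035):
        b=m&(abs(Y-y0)<.0025); print(int(y0*1000),(X[b].min()*1000).round(1),(X[b].max()*1000).round(1)) if b.any() else 0
    for x0 in(-.02,-.015,-.01,-.005,0,.005,.01,.015,.02):
        b=m&(abs(X-x0)<.002); print("x",int(x0*1000),(Y[b].min()*1000).round(1),(Y[b].max()*1000).round(1)) if b.any() else 0
E
python3 - <<'E'
from meas import *
meas(np.load("scene2.npz"),.025)
E
```

```text
n 363 tilt x,y [-0.0078 -0.0002] top z at centre mm 30.504362446971477 sd 1.5103657920197735
X mm [-44.47865817 -42.4600845   37.18406077  39.39725579] Y [-59.8910881  -59.36735364  40.61701002  41.3543579 ]
-35 -25.8 38.0
-30 -23.8 37.3
-25 -23.1 38.2
-20 -21.7 37.6
-15 -25.1 35.6
15 -23.5 28.5
20 -22.1 31.4
25 -42.5 30.1
30 -44.5 8.0
35 -42.5 15.9
x -20 -59.1 40.6
x -15 -58.7 39.9
x -10 -59.6 40.6
x -5 -59.2 39.9
x 0 -58.9 40.6
x 5 -59.7 39.9
x 10 -59.4 40.6
x 15 -59.0 39.9
x 20 -59.9 39.2
```

```bash
cat >> meas.py <<'E'
def draw(d,off,fn,roi=(285,195,365,255),dx=0,dy=0):
    K=d["K"];im=cv2.resize(d["im"][roi[1]:roi[3],roi[0]:roi[2]],(800,600),interpolation=cv2.INTER_CUBIC)
    def pr(x,y,z):
        p=(W0+u*x+ny*y+n*z-d["p"])@d["Rm"];q=K@p/p[2];return [int(round(((q[0]+.5-roi[0])*10))),int(round((q[1]+.5-roi[1])*10))]
    for hx,hy,z,col in((.027,.040,off+.005,(0,0,255)),(.031,.048,0,(0,255,0))):
        ox,oy=(dx,dy) if z>0 else (0,0)
        cv2.polylines(im,[np.array([pr(ox+a*hx,oy+b*hy,z) for a,b in((1,1),(1,-1),(-1,-1),(-1,1))])],True,col,1)
    cv2.imwrite(fn,im)
E
python3 - <<'E'
from meas import *
draw(np.load("scene2.npz"),.025,"pics/d2.png")
E
```

```text
(no output)
```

View pics/d2.png

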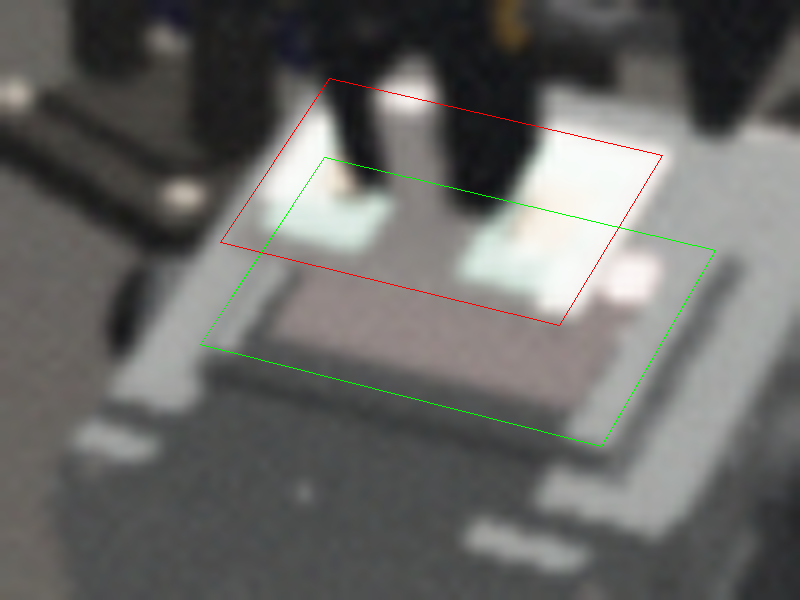

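```bash
python3 - <<'E'
from meas import *
d=np.load("scene2.npz");roi=(285,195,365,255)
z=((d["w"]-W0)@n)[roi[1]:roi[3],roi[0]:roi[2]]*1000
v=np.nan_to_num(np.clip((z+10)/50*255,0,255)).astype(np.uint8)
im=cv2.resize(cv2.applyColorMap(v,cv2.COLORMAP_JET),(800,600),interpolation=cv2.INTER_NEAREST)
cv2.imwrite("pics/z2.png",im)
x=((d["w"]-W0)@u)*1000;y=((d["w"]-W0)@ny)*1000;Z=((d["w"]-W0)@n)*1000
m=(abs(Z-30)<6)&(abs(x)<40)&(abs(y)<50)
for y0 in range(-40,41,5):
    b=m&(abs(y-y0)<2.5)
    if b.any(): print(y0,x[b].min().round(1),x[b].max().round(1),np.median(Z[b]).round(1),b.sum())
for x0 in range(-25,26,5):
    b=m&(abs(x-x0)<2.5)
    if b.any(): print("x",x0,y[b].min().round(1),y[b].max().round(1),b.sum())
E
```

```text
-40 -27.8 26.9 30.0 53
-35 -26.6 28.7 30.4 43
-30 -26.6 25.7 30.5 47
-25 -28.0 30.1 30.9 41
-20 -26.2 27.6 30.7 42
-15 -27.5 25.8 30.3 27
-10 -27.4 -6.4 30.6 22
-5 -26.5 -12.9 30.1 18
0 -28.6 -13.9 30.4 12
5 -26.8 -8.6 29.7 16
10 -27.1 -8.8 30.9 17
15 -27.1 -2.3 30.5 22
20 -26.3 -3.4 30.6 18
25 -29.1 3.8 30.6 24
30 -25.6 4.2 30.3 27
35 -26.4 15.7 30.0 27
40 -19.3 -19.3 28.4 1
x -25 -42.7 35.1 78
x -20 -42.2 38.0 61
x -15 -41.9 36.3 72
x -10 -41.7 34.9 62
x -5 -42.6 37.3 39
x 0 -43.4 32.1 29
x 5 -42.2 37.3 29
x 10 -43.5 34.8 21
x 15 -41.2 37.0 23
x 20 -42.2 -18.9 22
x 25 -42.4 -15.3 17
```

View pics/z2.png

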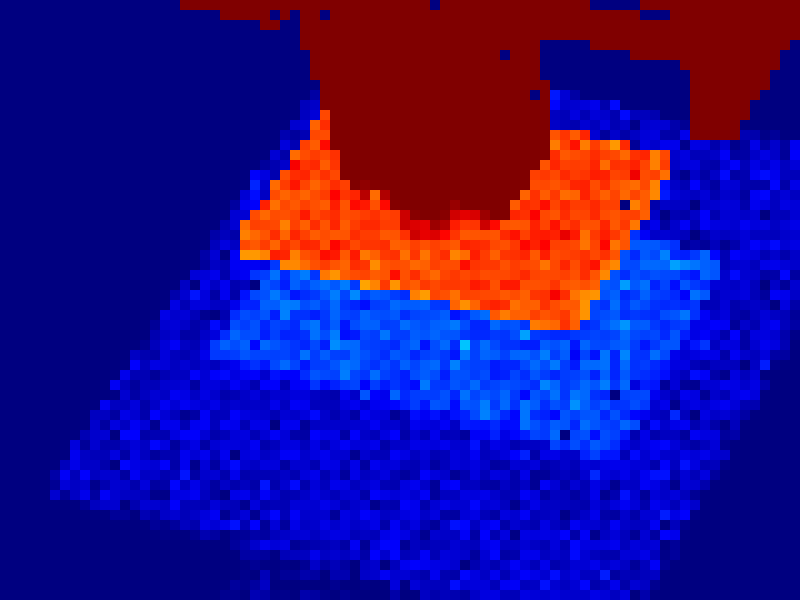

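```bash
python3 - <<'E'
from meas import *
for N in("scene1","top1"):
    d=np.load(N+".npz")
    x=((d["w"]-W0)@u)*1000;y=((d["w"]-W0)@ny)*1000;Z=((d["w"]-W0)@n)*1000
    for nm,zz,hx,hy in(("lid",-6,75,68),):
        m=(abs(Z-zz)<12)&(abs(x)<90)&(abs(y)<80)
        ex_=[];
        for x0 in range(-60,61,10):
            b=m&(abs(x-x0)<4); ex_.append((y[b].min(),y[b].max()))
        print(N,nm,np.median(ex_,0).round(1))
    # plate: edge of Z>-3 
    m=(Z>-2.5)&(Z<6)&(abs(x)<45)&(abs(y)<60)
    g=cv2.morphologyEx(m.astype(np.uint8),cv2.MORPH_OPEN,np.ones((3,3)))>0
    yy=[(y[b].min(),y[b].max()) for x0 in range(-24,25,6) for b in[g&(abs(x-x0)<3)]]
    xx=[(x[b].min(),x[b].max()) for y0 in range(-40,41,8) for b in[g&(abs(y-y0)<4)]]
    print(" plate y",np.median(yy,0).round(1),"x",np.median(xx,0).round(1))
E
```

```text
scene1 lid [-71.3  64.2]
 plate y [-50.8  35.7] x [-31.5  29. ]
top1 lid [-66.   67.8]
 plate y [-45.7  46.8] x [-30.3  29.5]
```

In the scene camera the slide shows the same roughly −2.5 mm y bias as the lid itself, so the two agree. It is parallel to the lid (tilt error ≤ 0.008) and x is centred. Now I press down slowly.

```bash
python3 - <<'E'
from meas import *
f0=np.mean([ (manip.dwell(.05),manip.state()["contact_force"])[1] for _ in range(6)],0)
T=W0+ny*.0004-u*.0003;log=[]
manip.move_linear(T+n*(.011+.004),rate=.08)
g=.004
while g>-.006:
    g-=.0005;manip.move_linear(T+n*(.011+g),rate=.01)
    manip.dwell(.05);s=manip.state();f=s["contact_force"]-f0;log.append((round(g*1e3,1),round(float(f@n),1),round(float(f@u),1),round(((s["tool_pos"]-W0)@n*1e3-11),1)))
    if f@n>4.5:break
print(log)
manip.dwell(.3);s=manip.state();f=s["contact_force"]-f0
print(s["clock"],"f",f@n,f@u,f@ny,"mom",s["moment"],"pos",(s["tool_pos"]-W0)@u,(s["tool_pos"]-W0)@ny,s["gripper_width"])
Rm=R.from_rotvec(s["tcp_rot"]).as_matrix();print("tilt err",Rm[:,0]@u,Rm[:,0]@ny)
c=cam("scene");d=dict(im=c["image"],w=cloud(c),K=np.array(c["intrinsics"]),Rm=c["R"],p=np.array(c["position"]));np.savez("scene3.npz",**d)
draw(d,0,"pics/d3.png",roi=(285,200,365,260))
x=((d["w"]-W0)@u)*1000;y=((d["w"]-W0)@ny)*1000;Z=((d["w"]-W0)@n)*1000
m=(abs(Z-5)<2.5+2)&(abs(x)<26)&(abs(y)<38)&(d["im"].min(2)>140)
A=np.c_[x[m],y[m],np.ones(m.sum())];co=np.linalg.lstsq(A,Z[m],rcond=None)[0];print("slide tilt",co,m.sum())
E
```

```text
[(3.5, 0.2, 0.3, np.float64(3.8)), (3.0, -0.2, -0.8, np.float64(3.1)), (2.5, -0.1, -0.1, np.float64(2.5)), (2.0, -0.5, 0.9, np.float64(2.0)), (1.5, 0.2, 0.4, np.float64(1.5)), (1.0, 0.3, -0.4, np.float64(1.0)), (0.5, -0.7, -0.3, np.float64(0.5)), (0.0, 0.2, 0.5, np.float64(-0.0)), (-0.5, 0.5, 0.3, np.float64(-0.4)), (-1.0, 2.1, -0.3, np.float64(-0.9)), (-1.5, 2.4, -0.1, np.float64(-1.4)), (-2.0, 4.1, -0.6, np.float64(-1.9)), (-2.5, 5.7, -0.2, np.float64(-2.4))]
26.6333 f 4.651105132820502 -1.8241813229538346 -0.459383271040039 mom [-0.02687462  0.48507416  0.00099347] pos -0.00013227875883006345 0.0003683112763086721 0.011649646425980953
tilt err 0.00031535670935126456 -2.4700771823897082e-05
slide tilt [-0.01186057 -0.00514909  3.03741262] 282
```

View pics/d3.png

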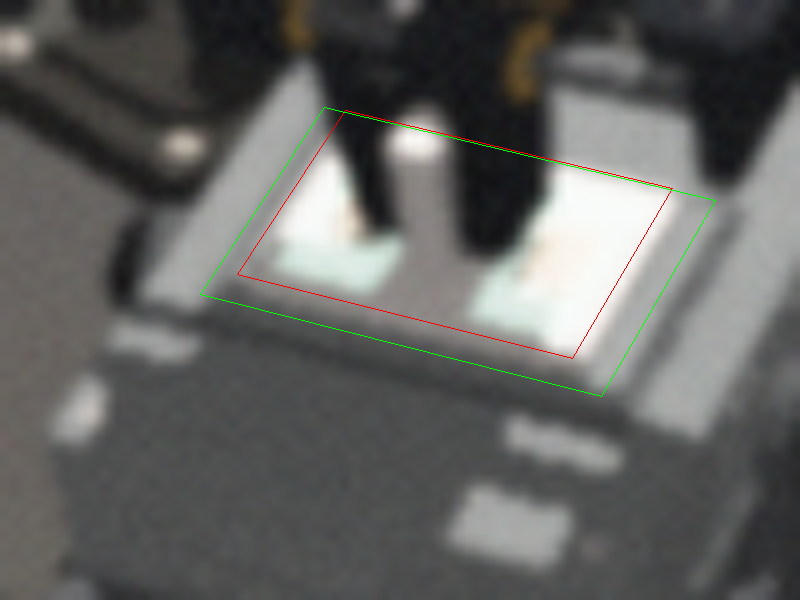

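```bash
python3 - <<'E'
from meas import *
F=[];M=[]
for _ in range(12):
    manip.dwell(.04);s=manip.state();F.append(s["contact_force"]);M.append(s["moment"])
F=np.array(F);M=np.array(M)
print("F n,u,y",[(round((F@a).mean(),2),round((F@a).std(),2)) for a in(n,u,ny)],"M",M.mean(0).round(3),M.std(0).round(3),s["clock"])
# depth: slide vs lid tilts in the same view
d=np.load("scene3.npz");x=((d["w"]-W0)@u)*1000;y=((d["w"]-W0)@ny)*1000;Z=((d["w"]-W0)@n)*1000
for nm,m in(("slide",(abs(Z-3.2)<5)&(abs(x)<25)&(abs(y+1)<36)&((abs(y)>10)|(x<-17))),("lid",(abs(Z+6)<5)&(abs(x)<72)&(abs(y+2)<64)&((abs(x)>36)|(abs(y)>53)))):
    A=np.c_[x[m],y[m],np.ones(m.sum())];co=np.linalg.lstsq(A,Z[m],rcond=None)[0];r=Z[m]-A@co
    print(nm,co.round(4),m.sum(),r.std())
m=(Z>0.8)&(Z<7)&(abs(x)<40)&(abs(y)<55);g=cv2.morphologyEx(m.astype(np.uint8),cv2.MORPH_OPEN,np.ones((3,3)))>0
print("slide y",[(round(y[b].min(),1),round(y[b].max(),1)) for x0 in(-22,-16,-10) for b in[g&(abs(x-x0)<3)]],"x",[(y0,round(x[b].min(),1),round(x[b].max(),1)) for y0 in(-36,-28,-20,-10,0,10,20,28,34) for b in[g&(abs(y-y0)<4)]])
E
```

```text
F n,u,y [(np.float64(4.55), np.float64(0.53)), (np.float64(-0.61), np.float64(0.43)), (np.float64(0.26), np.float64(0.53))] M [-0.004  0.393 -0.002] [0.033 0.029 0.033] 27.1833
slide [ 6.0000e-04 -3.7000e-03  2.9234e+00] 303 1.5954855443195244
lid [-0.0000e+00  1.7000e-03 -6.2139e+00] 1182 1.5151831440973171
slide y [(np.float64(-40.9), np.float64(31.7)), (np.float64(-38.3), np.float64(34.8)), (np.float64(-38.3), np.float64(37.1))] x [(-36, np.float64(-26.3), np.float64(5.9)), (-28, np.float64(-23.3), np.float64(19.5)), (-20, np.float64(-25.7), np.float64(25.5)), (-10, np.float64(-28.2), np.float64(-7.9)), (0, np.float64(-28.7), np.float64(-13.4)), (10, np.float64(-22.4), np.float64(-7.5)), (20, np.float64(-25.3), np.float64(-4.8)), (28, np.float64(-20.5), np.float64(4.3)), (34, np.float64(-20.5), np.float64(7.0))]
```

```bash
python3 - <<'E'
from meas import *
order.close_job()
s=manip.state();print(s["clock"],s["gripper_width"],s["contact_force"]@n)
E
```

```text
the job is handed in; nothing more can be done
the job is handed in; nothing more can be done
```

I closed the lid first, then gripped the slide by its fin and pressed it flush on the window plate. I handed the job in still holding it there, at about 27 s of the 58 s allowed.

- **Lid:** I pushed it down along its arc with the shut fingertips until it met the stop. The push touched about 21 N at the stop, which is firmer than I intended. The lid then measured a slope of 0.304 rad against 0.305 rad for the base rim beforehand, so it is fully closed. I saw no sign that the box or its tilt moved.
- **Slide:** The press is about 4.5 N, with the plate sunk about 2 mm. The slide is parallel to the lid within 0.004 rad. It is centred to within about 1–2 mm, going by the tool position and by the slide compared with the lid in the same view.
- **Disagreements:** The two cameras differ by about 2–3 mm in y. I took that as calibration bias and aimed by the top view. The arm hid the slide from the top camera, so only the scene camera checked the final centring. The moment reading of about 0.4 N m is too large to be a contact moment at the tool tip. I put it down to where it is referenced, but had no baseline to check that.
- **Other objects:** Nothing touched the bystanders during the moves, as far as I could see. I did not measure their positions again at the end.

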